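# Unclip the loaded stir-bar wash cassette

### The arm

A 6-joint arm with a two-finger parallel gripper is mounted at the origin on a cart in front of the work surface, level with it; the furniture and walls round the work are solid. World frame = base frame: x ahead of the robot, y to its left, z up, the work surface at z = 0. Lengths are in mm, angles in rad, forces in N, time in s.
With the tool pointing down it reaches from about 300 to 775 mm from the base axis. Payload 14.6 kg.
Tool frame: the origin (TCP) lies midway between the tips of the shut fingers; the grasp point (between the pads) lies 19 mm behind it (manip.hold_point_z is the distance from the TCP to the grasp point, in mm); z points along the fingers, y is the direction in which the jaws open and shut (so a half turn about z gives the same grasp; the last joint's range is limited). The gripper opens to 94 mm and grips with 3 to 60 N. Pads are 16 mm wide; open, the fingers measure 119 mm over their backs; the gripper's body (75 mm by 177 mm) begins 78 mm behind the grasp point.
Start: joints at [-0.067, 0.3, 1.521, -0, 1.321, -0.067], TCP at [549.99, -0.002, 171.946] pointing down, gripper open.
Joint ranges: [-3.03, 3.03], [-0.79, 2.21], [0.23, 2.52], [-1.04, 4.18], [0, 3.07], [-2.55, 2.55]. Speed limits (rad/s): [2.22, 2.22, 2.57, 3.14, 3.14, 3.14].

### API

Orientations are given as [roll, pitch, yaw] about the fixed x, y, z axes, in that order (R = Rz(yaw) Ry(pitch) Rx(roll)).
In Python, from cell import manip gives the robot as it stands.
- The arm moves only by the shell command python3 -m crank 'ROWS' [OPENING] [FORCE]. ROWS is JSON, a list of rows, each an object with "offset": the shift along the world's x, y, z in m, a list of three; "spin": the turn about the world's z in degrees. In form: [{"offset": [dx, dy, dz], "spin": spin}, ...]. A call has exactly 8 rows; each row is the pose to reach, as a shift and turn from the pose measured when the call began; what a row does not reach only later rows make up. A row lasts 1/12 s, in which the tool goes at most 41.7 mm and 7.16 degrees, less where a joint would pass 70% of its speed; a pose out of reach is approached as far as the arm can. A call with a gripper value outside its range is refused whole. OPENING is the opening, from 0 (shut) to 1 (fully open), set as the call begins (- or left out, the last holds). The fingers move at their own pace and stop on an object; FORCE is the grip in N (left out, the last holds). Time passes only in rows, so rows that repeat a pose let the fingers close, or fill a call up. It gives the time, the measured TCP pose, the force and the opening at its end, in the units of the state.
- manip.read_state(): the state, without advancing time (a new reading comes with each control period).
- manip.camera(name): name is "scene" or "side" or "wrist"; returns a dict with "pixels" (480x640x3 uint8, red, green, blue), "fx", "fy", "cx", "cy" (pixels), "extrinsics" (4x4, takes a point from world to camera coordinates); the wrist camera has in their place "hand_eye" (4x4, takes a point from camera to tool coordinates, whose origin is the TCP and whose axes are the flange's). Camera axes: x right, y down, z forward; pixel columns grow to the right and rows downward; lengths in mm; the calibration is good to about 2 mm. A picture is of the moment at which its call begins: read the wrist's pose just before it. There is no depth.
- manip.sign_off(): hands the job in, once; it reports no verdict.
Trained networks look in a picture, given as the dict that the camera call returned (one of the last four; its "shot" number tells which), for a name from the list of things; names that differ only in an ending like _2 or _b are one class to them, and where a whole thing is asked for, a point or a joint stands for the part that bears it (a point fixed in the world has none). Each returns a list of dicts, best first, with "conf" (0 to 1); they miss things now and then, are a little off and sometimes report something else, mostly with a low value. They report only what shows in the picture. A call takes as long as a camera call.
- manip.search_frame(picture, name): "location" ([x, y, z] in mm, in world coordinates, good to about 4 mm: the middle of the surface that is visible of it).
- manip.masks_of(picture, name): "mask" (480x640 bool, what is visible of it).
The state is a dict: "clock": time; "joints": joint angles; "qd": joint speeds; "effort": joint torques, N m; "eef_pos": TCP position; "eef_rot": TCP orientation; "wrist_force": force on the tool from outside, world axes, zero at the start; "moment": the same for the moment, N m; "finger_gap": finger opening in mm.
Only numpy, scipy, OpenCV 4.12 (cv2) and the standard library are available. Lean on these libraries where they do the work, as an engineer would, in place of code of your own. Each camera call takes 0.05 s, during which the arm holds its last target. There are 200 camera calls.

### The job

The used stir bars are to go to the washer: carry the small pan by its upright grip, tip all four bars off its open front end into the wire wash cassette while the cassette is still clipped in its drip stand, and set the pan back down flat on the worktop and let go of it. Then pinch the cassette's two side catches together so their hooks come out of the stand, lift the cassette with the bars straight up until all of it is higher than the top of the stand, and finish while still holding it there, upright and still, by the pinched catches. Leave the bench timer, the amber bottle and the beaker where they are.

Things in the scene. Friction and masses are not known exactly. Their poses are not given: they have to be found in the camera images.
- stand: fixed drip stand: grey base 164 x 96 mm (x, y), rim 14 mm high, and two upright steel cheeks, 64 mm long in x, at y = 32.5 to 37 mm and the same at -y, tops 78 mm above the worktop; each has a window into which a catch hook reaches. Origin: centre of the underside. Its yaw varies by up to 0.3 rad; its x axis points mostly away from the robot
- cassette: open-topped wire basket latched in the stand, same axes; origin: centre of underside, 12 mm above the worktop when seated; 120 (x) x 64 (y) mm, rim at 62 mm, floor at 3 mm. Waisted to 36 mm inside where |x| < 18 mm, with a catch on each side; the end bays (|x| 19 to 59 mm) are 60 mm wide inside, best for tipping bars in. 0.2 kg. Latched, it rises only 1 mm
- cassette_grip (a point): point midway between the two finger pads, 87 mm above the cassette's underside (99 mm above the worktop when seated); the pads close along the cassette's y axis
- catch_l (a joint): sprung catch on the +y side: steel strap pivoted 8 mm above the cassette's underside, with a white ribbed finger pad 26 mm long in x, 72 to 100 mm above that underside. 0 rad at rest (leaning out, hook in the window), 0.09 fully pinched against its stop; the hook is clear of the stand from about 0.065. About 5 N on the pad presses it fully
- catch_r (a joint): the same catch on the -y side, mirrored; also grows to 0.09 as it is pinched inwards
- catch_l_pad (a point): middle of the outer face of the +y finger pad. The two pads measure 65 mm over their outer faces at rest, about 51 mm fully pinched
- catch_r_pad (a point): middle of the outer face of the -y finger pad
- pan: loose steel trough 112 mm long (x), 38 mm wide (34 inside), floor 2 mm thick, walls 18 mm high at both sides and the back; front end (-x) open. At the back (+x) an upright white grip, 28 mm long in x, 12 mm thick in y, top at 52 mm. Origin: underside, 55 mm behind the open lip. About 0.16 kg with the bars. The grip end points away from the robot, turned up to 0.4 rad
- pan_grip (a point): where to hold the pan: 74 mm behind the pan's origin along +x, 32 mm above its underside, the middle of the upright grip (pinch it along the pan's y)
- pan_lip (a point): middle of the pan's open front edge, on the floor's upper face: 55 mm from the pan's origin towards -x, 2 mm above the underside
- bar_1: white magnetic stir bar, 9 x 30 x 9 mm, long in its y, origin at the centre of its underside; at the start it lies crosswise on the pan. The bars begin to slide when the pan is tipped about 25 to 35 degrees
- bar_2: white magnetic stir bar, 9 x 30 x 9 mm, long in its y, origin at the centre of its underside; at the start it lies crosswise on the pan. The bars begin to slide when the pan is tipped about 25 to 35 degrees
- bar_3: white magnetic stir bar, 9 x 30 x 9 mm, long in its y, origin at the centre of its underside; at the start it lies crosswise on the pan. The bars begin to slide when the pan is tipped about 25 to 35 degrees
- bar_4: white magnetic stir bar, 9 x 30 x 9 mm, long in its y, origin at the centre of its underside; at the start it lies crosswise on the pan. The bars begin to slide when the pan is tipped about 25 to 35 degrees
- timer: bystander: white bench timer 66 x 62 x 18 mm, origin at the centre of its underside
- std_bottle: bystander: amber glass bottle with black cap, 49 mm across, 96 mm high, origin at the centre of its underside
- beaker: bystander: glass beaker 54 mm across, 72 mm high, origin at the centre of its underside

How it is judged (in metres and radians):
On the way, in this order (a step that is already met when the one before it is completed fails the run):
1. all four stir bars lie in the cassette, which is still seated in the stand (x of bar_1 in the frame of cassette between -0.059 and 0.059 m and y of bar_1 in the frame of cassette between -0.031 and 0.031 m and z of bar_1 in the frame of cassette between -0.002 and 0.058 m and x of bar_2 in the frame of cassette between -0.059 and 0.059 m and y of bar_2 in the frame of cassette between -0.031 and 0.031 m and z of bar_2 in the frame of cassette between -0.002 and 0.058 m and x of bar_3 in the frame of cassette between -0.059 and 0.059 m and y of bar_3 in the frame of cassette between -0.031 and 0.031 m and z of bar_3 in the frame of cassette between -0.002 and 0.058 m and x of bar_4 in the frame of cassette between -0.059 and 0.059 m and y of bar_4 in the frame of cassette between -0.031 and 0.031 m and z of bar_4 in the frame of cassette between -0.002 and 0.058 m and height (world z) of cassette below 0.018 m), for 0.2 s.
2. the pan is set back down flat on the worktop and let go (all of step 1 and angle between pan's own z axis and vertical below 0.1 rad and height (world z) of pan between -0.004 and 0.006 m and contact force between pan and the fingers below 0.1 N), for 0.2 s.
3. both catches are pinched and the cassette is lifted above the stand with the bars in it (x of bar_1 in the frame of cassette between -0.059 and 0.059 m and y of bar_1 in the frame of cassette between -0.031 and 0.031 m and z of bar_1 in the frame of cassette between -0.002 and 0.058 m and x of bar_2 in the frame of cassette between -0.059 and 0.059 m and y of bar_2 in the frame of cassette between -0.031 and 0.031 m and z of bar_2 in the frame of cassette between -0.002 and 0.058 m and x of bar_3 in the frame of cassette between -0.059 and 0.059 m and y of bar_3 in the frame of cassette between -0.031 and 0.031 m and z of bar_3 in the frame of cassette between -0.002 and 0.058 m and x of bar_4 in the frame of cassette between -0.059 and 0.059 m and y of bar_4 in the frame of cassette between -0.031 and 0.031 m and z of bar_4 in the frame of cassette between -0.002 and 0.058 m and value of joint each of catch_l, catch_r above 0.06 rad and height (world z) of cassette above 0.08 m and contact force between cassette and stand below 0.1 N), for 0.2 s.
At the end, for the whole second after the job is handed in: the cassette hangs still by its two pinched catches (both past 0.06 rad), underside over 80 mm above the worktop, touching neither stand nor pan, tilted under 0.3 rad, all four bars inside; the pan lies flat on the worktop, not touched by the fingers (all of step 3 and angle between pan's own z axis and vertical below 0.1 rad and height (world z) of pan between -0.004 and 0.006 m and contact force between pan and the fingers below 0.1 N and angle between cassette's own z axis and vertical below 0.3 rad and contact force between cassette and the fingers above 1 N and contact force between cassette and pan below 0.1 N and linear speed of cassette below 0.03 m/s); the arm keeps its last pose, push and grip.
It fails at once if the bench timer is shifted by more than 30 mm or tipped over (distance of timer from where it was at the start of the episode above 0.03 m or angle between timer's own z axis and vertical above 0.5 rad).
It fails at once if the amber bottle is shifted by more than 30 mm or tipped over (distance of std_bottle from where it was at the start of the episode above 0.03 m or angle between std_bottle's own z axis and vertical above 0.5 rad).
It fails at once if the beaker is shifted by more than 30 mm or tipped over (distance of beaker from where it was at the start of the episode above 0.03 m or angle between beaker's own z axis and vertical above 0.5 rad).
It also fails if it takes over 72 s, if anything falls off the work surface, if the arm or the gripper's body presses on something with over 40 N, if the wrist force passes 120 N, or if a joint passes its speed limit or range.

## Working session

There is one attempt and no reset: what is moved stays moved. The work goes in short steps, Python scripts to look and compute and a shell command to move; the robot and the scene stay as the last step left them, time stands still between calls to the robot, and variables do not carry over. Pictures are saved under pics/ and viewed, about 8 in all and at most 12, crops included, and the job is handed in when it is done.

```bash
mkdir -p pics; ls; cat > h.py <<'E'
import numpy as np, cv2
from cell import manip
from scipy.spatial.transform import Rotation as R
def cam(n):
    s=manip.read_state(); c=manip.camera(n)
    if n=="wrist":
        T=np.eye(4); T[:3,:3]=R.from_euler('xyz',s['eef_rot']).as_matrix(); T[:3,3]=s['eef_pos']
        c['extrinsics']=np.linalg.inv(T@np.array(c['hand_eye']))
    return c
def save(c,name,crop=None,scale=1):
    im=cv2.cvtColor(np.array(c['pixels']),cv2.COLOR_RGB2BGR)
    if crop: x0,y0,x1,y1=crop; im=im[y0:y1,x0:x1]
    cv2.imwrite('pics/'+name,cv2.resize(im,None,fx=scale,fy=scale,interpolation=cv2.INTER_CUBIC))
def onz(c,uv,z):
    E=np.array(c['extrinsics']);Rm=E[:3,:3];o=-Rm.T@E[:3,3]
    uv=np.atleast_2d(np.array(uv,float))
    d=np.c_[(uv[:,0]-c['cx'])/c['fx'],(uv[:,1]-c['cy'])/c['fy'],np.ones(len(uv))]@Rm
    return o+d*((z-o[2])/d[:,2])[:,None]
def proj(c,P):
    P=np.atleast_2d(P);E=np.array(c['extrinsics']);q=P@E[:3,:3].T+E[:3,3]
    return np.c_[q[:,0]/q[:,2]*c['fx']+c['cx'],q[:,1]/q[:,2]*c['fy']+c['cy']]
E
python3 - <<'E'
from h import *
np.set_printoptions(precision=1,suppress=True)
print(manip.read_state(),manip.hold_point_z)
for n in("scene","side"):
    c=cam(n);save(c,n+'0.png')
    E=np.array(c['extrinsics']);print(n,-E[:3,:3].T@E[:3,3])
    for t in("stand","cassette","cassette_grip","catch_l_pad","catch_r_pad","pan","pan_grip","pan_lip","bar_1","timer","std_bottle","beaker"):
        print(t,[(np.round(d['location'],1).tolist(),round(d['conf'],2)) for d in manip.search_frame(c,t)][:5])
E
```

```text
pics
{'clock': 0.0, 'joints': array([-0.1,  0.3,  1.5, -0. ,  1.3, -0.1]), 'qd': array([-0., -0., -0., -0.,  0., -0.]), 'effort': array([ -0. , -53.2, -35.3,   0.1,   0. ,  -0. ]), 'eef_pos': array([549.7,  -0. , 171.4]), 'eef_rot': array([-3.1, -0. ,  1.6]), 'wrist_force': array([-0.1,  0. ,  0.1]), 'moment': array([-0., -0.,  0.]), 'finger_gap': 94.49523844330079} 18.8
scene [-264.6  623.2 1149.5]
stand []
cassette [([410.8, 202.6, 9.3], 0.34)]
cassette_grip []
catch_l_pad []
catch_r_pad [([547.9, -25.4, 18.1], 0.74)]
pan [([414.7, 205.3, 8.0], 0.88)]
pan_grip [([409.8, 200.8, 8.6], 0.58)]
pan_lip [([410.1, 206.4, 7.8], 0.93)]
bar_1 [([547.9, -24.7, 16.8], 0.72)]
timer [([548.3, -26.6, 13.8], 0.88)]
std_bottle []
beaker [([516.3, 416.3, 43.5], 0.58)]
side [ -203.6 -1505.8  1121. ]
stand [([429.3, -328.6, 18.0], 0.6)]
cassette [([430.4, -291.6, 53.2], 0.92)]
cassette_grip [([437.5, -287.7, 50.1], 0.61)]
catch_l_pad [([541.5, -48.8, 17.8], 0.55), ([438.7, -268.0, 79.5], 0.44)]
catch_r_pad [([443.4, -328.8, 83.1], 0.55)]
pan [([416.8, 206.1, 9.9], 0.89), ([539.6, -44.3, 15.1], 0.57)]
pan_grip [([421.8, 208.1, 12.6], 0.78), ([428.9, -325.5, 17.6], 0.59)]
pan_lip [([442.7, -328.2, 79.2], 0.65)]
bar_1 []
timer [([429.8, -291.4, 53.0], 0.62)]
std_bottle [([473.2, -542.3, 49.3], 0.69)]
beaker [([522.4, 395.4, 49.5], 0.64)]
```

View pics/scene0.png

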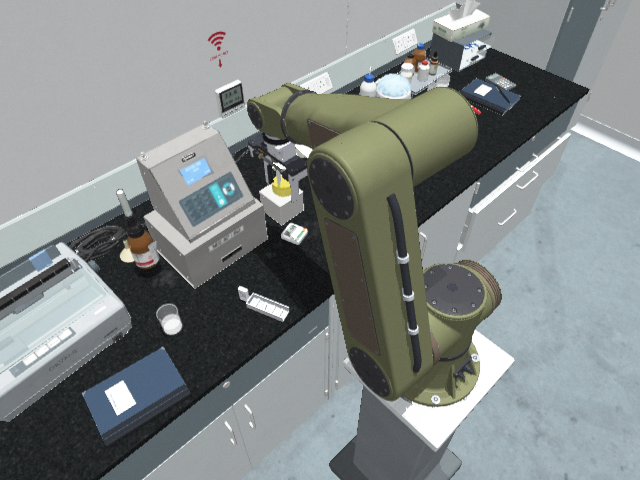

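View pics/side0.png

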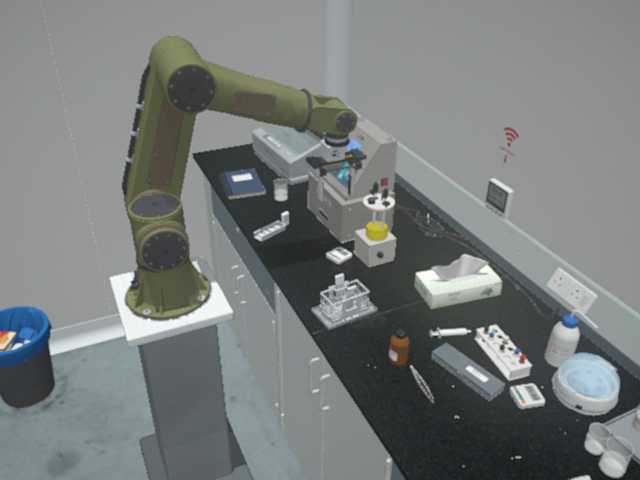

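The pan is at about (415, 205) with its grip end pointing away; cassette and stand are at about (430, -290). In the side image they show at (272,225) and (345,295). The timer is between them at (339,255), the bottle is at (400,348) and the beaker at (280,190). I'll move above the pan for a wrist view.

```bash
python3 -m crank '[{"offset":[-0.01,0.02,0.02],"spin":-7},{"offset":[-0.03,0.055,0.04],"spin":-14},{"offset":[-0.05,0.09,0.06],"spin":-21},{"offset":[-0.07,0.125,0.08],"spin":-28},{"offset":[-0.09,0.16,0.1],"spin":-35},{"offset":[-0.11,0.19,0.11],"spin":-42},{"offset":[-0.12,0.2,0.11],"spin":-49},{"offset":[-0.12,0.2,0.11],"spin":-56}]' 1 20
python3 -m crank '[{"offset":[0,0,0],"spin":-7},{"offset":[0,0,0],"spin":-14},{"offset":[0,0,0],"spin":-21},{"offset":[0,0,0],"spin":-28},{"offset":[0,0,0],"spin":-34},{"offset":[0,0,0],"spin":-34},{"offset":[0,0,0],"spin":-34},{"offset":[0,0,0],"spin":-34}]'
python3 - <<'E'
from h import *
np.set_printoptions(precision=3,suppress=True)
s=manip.read_state();print(s['joints'],s['eef_pos'],s['eef_rot'])
c=cam("wrist");save(c,'w1.png');print(np.array(c['hand_eye']),c['fx'])
for t in("pan","pan_grip","pan_lip","bar_1"):
    print(t,[(np.round(d['location'],1).tolist(),round(d['conf'],2),proj(c,d['location'])[0].round()) for d in manip.search_frame(c,t)][:5])
E
```

```text
clock: 1.97
eef_pos: [428.0, 203.3, 283.9]
eef_rot: [-3.142, -0.003, 0.609]
wrist_force: [0.9, -0.4, 1.0]
finger_gap: 93.9
clock: 2.63
eef_pos: [428.0, 203.3, 283.9]
eef_rot: [-3.142, -0.003, 0.019]
wrist_force: [-0.4, 0.6, -0.1]
finger_gap: 93.7
[ 0.367  0.061  1.545 -0.001  1.533  1.918] [427.97  203.31  283.927] [-3.142 -0.003  0.019]
[[  -0.      -0.967   -0.256   72.934]
 [   1.      -0.      -0.       0.734]
 [   0.      -0.256    0.967 -213.683]
 [   0.       0.       0.       1.   ]] 427.2847651103074
pan [([413.3, 205.7, 3.1], 0.77, array([319., 206.]))]
pan_grip [([405.6, 204.2, 1.7], 0.85, array([320., 213.]))]
pan_lip [([408.1, 204.4, -0.9], 0.6, array([320., 210.]))]
bar_1 [([406.5, 200.7, 7.7], 0.75, array([323., 213.])), ([364.2, 187.5, 10.6], 0.67, array([333., 249.])), ([429.0, 211.3, 10.2], 0.63, array([314., 194.])), ([385.9, 191.4, 10.0], 0.56, array([330., 231.]))]
```

View pics/w1.png

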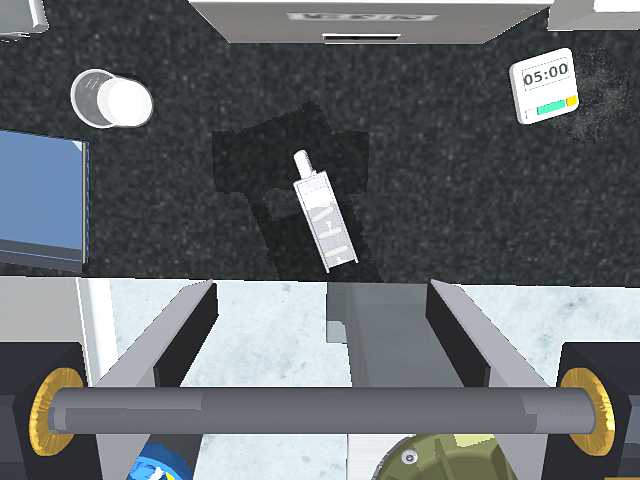

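The wrist view shows the pan rotated: its lip corners are near (327,272) and (358,262), and the grip top is near (301,155).

```bash
python3 - <<'E'
from h import *
np.set_printoptions(precision=1,suppress=True)
c=cam("wrist");save(c,'w1c.png',(270,135,390,285),4)
E=np.array(c['extrinsics']);print(-E[:3,:3].T@E[:3,3])
for n in("pan","pan_grip","bar_1"):
  for m in manip.masks_of(c,n)[:5]:
    k=m['mask'].astype(np.uint8);cn=max(cv2.findContours(k,0,2)[0],key=cv2.contourArea)
    hull=cv2.convexHull(cn)[:,0]
    print(n,m['conf'],k.sum(),cn[:,0].min(0),cn[:,0].max(0))
    P=onz(c,cn[:,0],9)[:,:2];r=cv2.minAreaRect(P.astype(np.float32));print('  rect z9',r)
E
```

```text
[500.2 203.8 497.9]
pan 0.8 2832 [294 150] [356 268]
  rect z9 ((410.2903137207031, 202.94970703125), (142.70574951171875, 40.106971740722656), 20.902149200439453)
pan_grip 0.94 2954 [293 150] [357 271]
  rect z9 ((409.8716125488281, 202.69668579101562), (144.95526123046875, 41.028594970703125), 20.941383361816406)
bar_1 0.72 174 [304 186] [328 199]
  rect z9 ((430.3206481933594, 208.84019470214844), (8.760897636413574, 28.97381591796875), 24.257816314697266)
bar_1 0.59 162 [319 226] [342 238]
  rect z9 ((383.62860107421875, 191.73529052734375), (8.756651878356934, 28.68050765991211), 22.127792358398438)
bar_1 0.56 159 [325 245] [347 257]
  rect z9 ((361.2294006347656, 184.27264404296875), (8.967945098876953, 28.328126907348633), 22.37497901916504)
bar_1 0.52 192 [312 205] [334 222]
  rect z9 ((405.78802490234375, 201.12939453125), (9.491043090820312, 30.0112361907959), 31.188081741333008)
```

View pics/w1c.png

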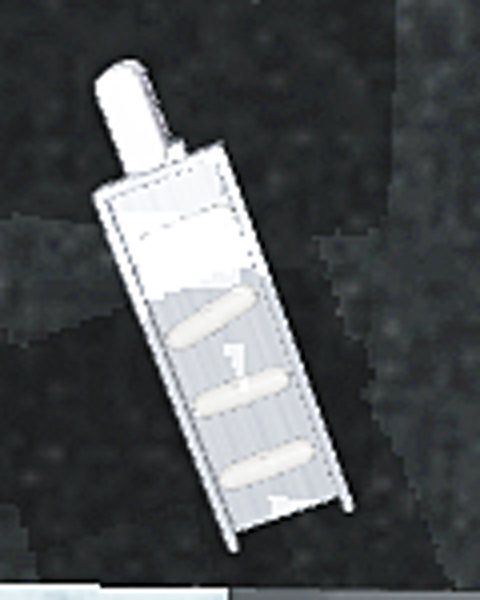

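```bash
python3 - <<'E'
from h import *
np.set_printoptions(precision=1,suppress=True)
c=cam("wrist")
f=lambda p:[(270+x/4,135+y/4) for x,y in p]
P=onz(c,f([(95,190),(220,148),(235,550),(350,510)]),18)[:,:2];print(P)
b=P[:2].mean(0);fr=P[2:].mean(0);v=b-fr;a=np.arctan2(v[1],v[0]);L=np.linalg.norm(v);print(np.degrees(a),L)
u=v/L
for g in(19.5,20.2,21):
    u=np.array([np.cos(np.radians(g)),np.sin(np.radians(g))]);mid=(b+fr)/2;print(g,'grip',mid+u*73)
print(onz(c,f([(97,90),(150,70),(125,60),(120,172),(172,155)]),52))
E
```

```text
[[442.5 234.1]
 [454.7 199.3]
 [336.9 192.7]
 [349.9 159.2]]
21.161582009990294 112.84092395268065
19.5 grip [464.8 220.7]
20.2 grip [464.5 221.5]
21 grip [464.2 222.5]
[[472.2 231.4  52. ]
 [477.5 217.8  52. ]
 [479.9 224.2  52. ]
 [451.4 225.4  52. ]
 [456.  212.   52. ]]
```

```bash
python3 -m crank '[{"offset":[0.018,0.009,-0.02],"spin":7},{"offset":[0.0375,0.018,-0.05],"spin":14},{"offset":[0.0375,0.018,-0.085],"spin":19.5},{"offset":[0.0375,0.018,-0.12],"spin":19.5},{"offset":[0.0375,0.018,-0.155],"spin":19.5},{"offset":[0.0375,0.018,-0.185],"spin":19.5},{"offset":[0.0375,0.018,-0.195],"spin":19.5},{"offset":[0.0375,0.018,-0.2],"spin":19.5}]' 0.6 20
python3 - <<'E'
from h import *
s=manip.read_state();print(s['eef_pos'],s['eef_rot'])
c=cam("wrist");save(c,'w2.png')
E
```

```text
clock: 3.8
eef_pos: [464.9, 221.1, 82.7]
eef_rot: [3.142, -0.001, 0.357]
wrist_force: [0.2, -0.0, 1.9]
finger_gap: 56.5
[464.90040785 221.08138222  82.67887389] [ 3.14157419e+00 -6.27778720e-04  3.56551922e-01]
```

View pics/w2.png

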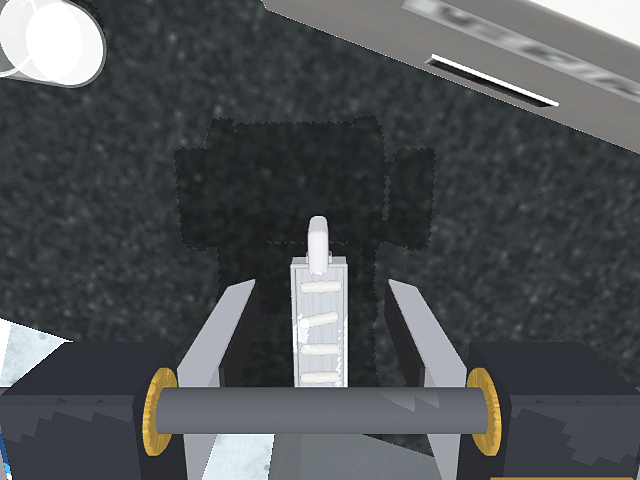

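The pan is square with the fingers and centred (grip at column 318, fingers symmetric about 321). I'll descend and grip.

```bash
python3 -m crank '[{"offset":[0,0,-0.02],"spin":0},{"offset":[0,0,-0.04],"spin":0},{"offset":[0,0,-0.06],"spin":0},{"offset":[0,0,-0.069],"spin":0},{"offset":[0,0,-0.069],"spin":0},{"offset":[0,0,-0.069],"spin":0},{"offset":[0,0,-0.069],"spin":0},{"offset":[0,0,-0.069],"spin":0}]' 0.6 50
python3 -m crank '[{"offset":[0,0,0],"spin":0},{"offset":[0,0,0],"spin":0},{"offset":[0,0,0],"spin":0},{"offset":[0,0,0],"spin":0},{"offset":[0,0,0],"spin":0},{"offset":[0,0,0],"spin":0},{"offset":[0,0,0],"spin":0},{"offset":[0,0,0],"spin":0}]' 0 55
python3 -m crank '[{"offset":[0,0,0.003],"spin":0},{"offset":[0,0,0.006],"spin":0},{"offset":[0,0,0.012],"spin":0},{"offset":[0,0,0.02],"spin":0},{"offset":[0,0,0.03],"spin":0},{"offset":[0,0,0.04],"spin":0},{"offset":[0,0,0.045],"spin":0},{"offset":[0,0,0.045],"spin":0}]'
python3 - <<'E'
from h import *
s=manip.read_state();print(s['eef_pos'],s['eef_rot'],s['moment'])
c=cam("side");save(c,'s1.png',(220,150,340,270),5)
E
```

```text
clock: 4.52
eef_pos: [466.1, 221.6, 15.7]
eef_rot: [-3.142, -0.004, 0.357]
wrist_force: [0.3, -0.3, 0.2]
finger_gap: 56.5
clock: 5.18
eef_pos: [466.2, 221.6, 15.7]
eef_rot: [-3.141, -0.004, 0.356]
wrist_force: [0.3, 0.0, -0.1]
finger_gap: 10.4
clock: 5.85
eef_pos: [466.9, 221.9, 62.4]
eef_rot: [-3.141, -0.007, 0.356]
wrist_force: [-0.5, 0.3, -2.0]
finger_gap: 10.4
[466.90001419 221.90080617  62.42240641] [-3.14147138 -0.006771    0.35649336] [0.07515885 0.01254337 0.02839678]
```

View pics/s1.png

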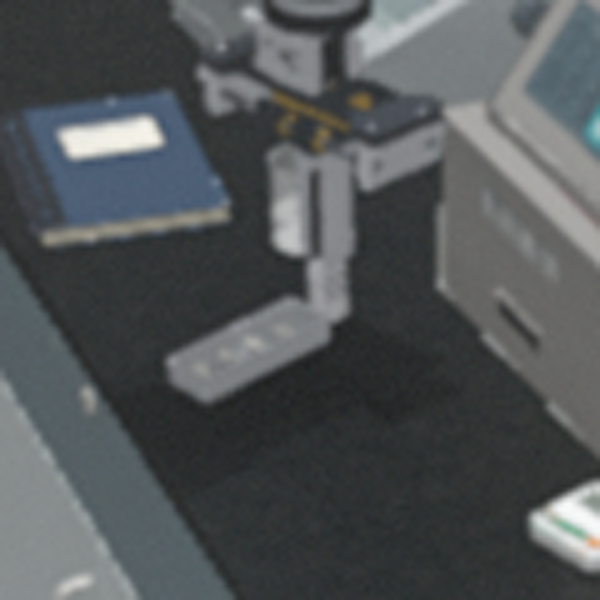

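The pan lifts level with its four bars. I'll carry it over towards the cassette at height and measure the cassette from the wrist camera.

```bash
python3 -m crank '[{"offset":[0,0,0.015],"spin":0},{"offset":[0,-0.005,0.04],"spin":-2},{"offset":[-0.005,-0.02,0.07],"spin":-5},{"offset":[-0.01,-0.04,0.105],"spin":-8},{"offset":[-0.02,-0.068,0.135],"spin":-11},{"offset":[-0.03,-0.098,0.16],"spin":-14},{"offset":[-0.035,-0.13,0.175],"spin":-17},{"offset":[-0.04,-0.162,0.18],"spin":-20}]'
python3 -m crank '[{"offset":[-0.005,-0.032,0],"spin":0},{"offset":[-0.01,-0.066,0],"spin":0},{"offset":[-0.015,-0.1,0],"spin":0},{"offset":[-0.02,-0.134,0],"spin":0},{"offset":[-0.025,-0.168,0],"spin":0},{"offset":[-0.03,-0.202,0],"spin":0},{"offset":[-0.035,-0.236,0],"spin":0},{"offset":[-0.04,-0.27,0],"spin":0}]'
python3 -m crank '[{"offset":[-0.005,-0.03,0],"spin":0},{"offset":[-0.01,-0.053,0],"spin":0},{"offset":[-0.012,-0.068,0],"spin":0},{"offset":[-0.014,-0.076,0],"spin":0},{"offset":[-0.014,-0.08,0],"spin":0},{"offset":[-0.014,-0.08,0],"spin":0},{"offset":[-0.014,-0.08,0],"spin":0},{"offset":[-0.014,-0.08,0],"spin":0}]'
python3 - <<'E'
from h import *
np.set_printoptions(precision=1,suppress=True)
s=manip.read_state();print(s['eef_pos'],s['eef_rot'],s['moment'],s['joints'])
c=cam("wrist");save(c,'w3.png')
for t in("stand","cassette","cassette_grip","catch_l_pad","catch_r_pad","pan"):
    print(t,[(np.round(d['location'],1).tolist(),round(d['conf'],2),proj(c,d['location'])[0].round()) for d in manip.search_frame(c,t)][:5])
for m in manip.masks_of(c,"stand")[:2]:
    k=m['mask'].astype(np.uint8);cn=max(cv2.findContours(k,0,2)[0],key=cv2.contourArea)
    P=onz(c,cn[:,0],7)[:,:2];print(m['conf'],cv2.minAreaRect(P.astype(np.float32)))
E
```

```text
clock: 6.57
eef_pos: [426.4, 58.6, 243.8]
eef_rot: [-3.141, -0.009, 0.006]
wrist_force: [0.6, -0.2, -1.9]
finger_gap: 10.3
clock: 7.23
eef_pos: [385.6, -213.0, 243.5]
eef_rot: [-3.141, -0.009, 0.005]
wrist_force: [0.8, 0.5, -0.5]
finger_gap: 10.3
clock: 7.9
eef_pos: [371.9, -292.1, 243.5]
eef_rot: [-3.141, -0.009, 0.006]
wrist_force: [-0.5, 0.5, -0.3]
finger_gap: 10.1
[ 371.9 -292.1  243.5] [-3.1 -0.   0. ] [0. 0. 0.] [-0.7  0.1  1.6  0.   1.4  0.8]
stand [([458.1, -290.7, 8.1], 0.61, array([320., 117.]))]
cassette [([442.5, -289.7, 18.4], 0.62, array([319., 133.]))]
cassette_grip [([443.6, -291.9, 16.9], 0.73, array([321., 132.]))]
catch_l_pad [([434.8, -264.3, 106.1], 0.82, array([287., 143.]))]
catch_r_pad [([443.8, -321.8, 103.6], 0.65, array([358., 132.]))]
pan [([367.7, -291.4, 253.8], 0.83, array([319., 286.])), ([545.4, -36.9, 18.3], 0.52, array([50., 18.]))]
0.61 ((439.4384765625, -294.02276611328125), (166.52235412597656, 97.48841094970703), 5.97432279586792)
0.57 ((545.0525512695312, -34.69596862792969), (59.10446548461914, 67.19511413574219), 17.426780700683594)
```

View pics/w3.png

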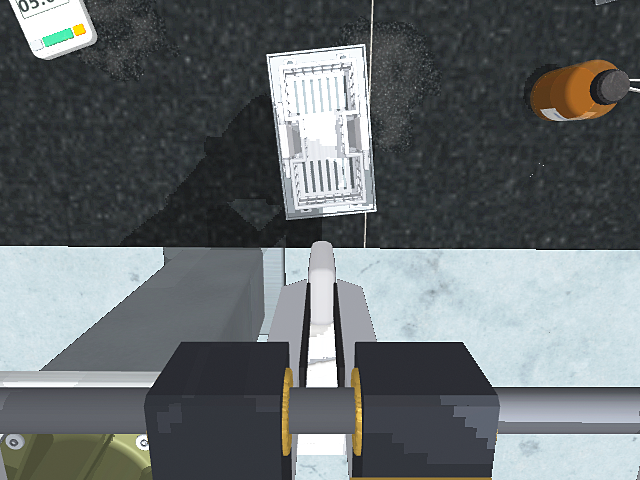

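The wrist view shows the stand base with corners (267,52), (365,44), (376,211), (287,218). That puts the stand at (439.4, -294) with yaw about +6°. The catch pads are at (287,143) and (358,132). I'll check nearby obstacles numerically, then move the pan behind the +x end bay.

```bash
python3 - <<'E'
from h import *
np.set_printoptions(precision=0,suppress=True)
c=cam("side")
for n,p in dict(box_lo=(415,300),box_lo2=(433,307),box_r=(500,290),stir_lo=(357,262),stir_r=(395,262),bottle=(399,363),timer=(339,262)).items(): print(n,onz(c,p,0)[0])
print(onz(c,(415,282),80))
E
python3 -m crank '[{"offset":[0.012,0,0],"spin":0},{"offset":[0.035,0.002,0],"spin":2},{"offset":[0.065,0.004,0],"spin":4},{"offset":[0.1,0.007,0],"spin":5.7},{"offset":[0.135,0.01,0],"spin":5.7},{"offset":[0.17,0.012,0],"spin":5.7},{"offset":[0.2,0.014,0],"spin":5.7},{"offset":[0.222,0.015,0],"spin":5.7}]'
python3 - <<'E'
from h import *
s=manip.read_state();print(s['eef_pos'],s['eef_rot'])
c=cam("side");p=proj(c,[s['eef_pos']])[0].astype(int);print(p);save(c,'s2.png',(p[0]-90,p[1]-60,p[0]+50,p[1]+80),5)
E
```

```text
box_lo [ 660. -330.    0.]
box_lo2 [ 690. -380.    0.]
box_r [ 923. -394.    0.]
stir_lo [595. -84.   0.]
stir_r [ 707. -134.    0.]
bottle [ 480. -538.    0.]
timer [541. -60.   0.]
[[ 643. -343.   80.]]
clock: 9.02
eef_pos: [596.4, -276.7, 242.4]
eef_rot: [-3.14, -0.008, 0.106]
wrist_force: [-0.2, -0.4, -2.3]
finger_gap: 10.3
[ 596.44233424 -276.74982263  242.3639493 ] [-3.14041313 -0.00825446  0.10605487]
[393 226]
```

View pics/s2.png

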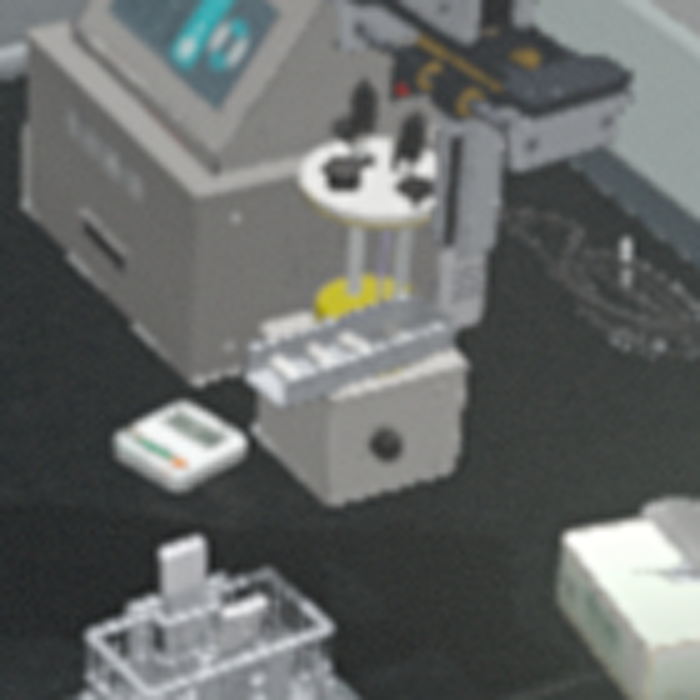

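```bash
cat >> h.py <<'E'
def panpt(pivot,yaw,th,px,py,pz,hz=34.5):
    # pan-frame point (mm) -> world, pivot = grasp point, th = lip-down tilt
    r=np.array([px-74,py,pz-hz]);r=R.from_euler('y',-th).apply(r)
    return R.from_euler('z',yaw).apply(r)+pivot
E
python3 - <<'E'
from h import *
np.set_printoptions(precision=0,suppress=True)
s=manip.read_state();c=cam("side");g=np.array(s['eef_pos'])+[0,0,18.8]
for d in(-3,0,4,8,12):
    P=[panpt(g,.106,np.radians(d),*q) for q in((-55,-19,0),(-55,-19,18),(-55,19,18),(57,-19,0))]
    print(d,((proj(c,P)-[303,166])*5).tolist())
E
```

```text
-3 [[277.758880681815, 394.20996215664684], [280.68536919812715, 365.4390106008999], [241.51271645404478, 332.8185967378758], [445.5136785402425, 348.0087132840076]]
0 [[279.7330902550786, 403.99535743868825], [281.19977889163465, 375.7934231484443], [242.11156533761311, 343.0782255674102], [447.9920219007542, 348.58665725075855]]
4 [[283.20733058736323, 416.44874698373417], [282.73983134140536, 389.12804032494734], [243.75409779241807, 356.29891589706233], [451.41460509701744, 349.0960447659347]]
8 [[287.6175654316407, 428.1716726702453], [285.23947064481774, 401.86508246594], [246.34443960939223, 368.9366692034191], [454.95685335798754, 349.30557219118793]]
12 [[292.93096592225, 439.11247046281517], [288.6758581599767, 413.94455582902566], [249.85957622357205, 380.93182490664344], [458.60161065162913, 349.2150902074468]]
```

The pan is level: the lip corner is at crop (275,402), against (280,404) predicted for 0°. Now I'll lower it to just above the +x end rim.

```bash
python3 -m crank '[{"offset":[0.002,0,-0.012],"spin":0},{"offset":[0.006,0,-0.035],"spin":0},{"offset":[0.006,0,-0.06],"spin":0},{"offset":[0.006,0,-0.085],"spin":0},{"offset":[0.006,0,-0.11],"spin":0},{"offset":[0.006,0,-0.13],"spin":0},{"offset":[0.006,0,-0.143],"spin":0},{"offset":[0.006,0,-0.147],"spin":0}]'
python3 -m crank '[{"offset":[0,0,-0.0005],"spin":0},{"offset":[0,0,-0.001],"spin":0},{"offset":[0,0,-0.0015],"spin":0},{"offset":[0,0,-0.002],"spin":0},{"offset":[0,0,-0.002],"spin":0},{"offset":[0,0,-0.002],"spin":0},{"offset":[0,0,-0.002],"spin":0},{"offset":[0,0,-0.002],"spin":0}]' 0 10
python3 - <<'E'
from h import *
s=manip.read_state();print(s['eef_pos'],s['eef_rot'],s['moment'],s['wrist_force'])
c=cam("side");save(c,'s3.png',(290,190,430,330),5)
E
```

```text
clock: 9.78
eef_pos: [601.2, -276.2, 91.6]
eef_rot: [-3.138, -0.004, 0.107]
wrist_force: [0.3, 1.1, -1.1]
finger_gap: 10.1
clock: 10.45
eef_pos: [601.3, -276.3, 89.9]
eef_rot: [-3.138, -0.005, 0.107]
wrist_force: [0.0, -0.4, -0.8]
finger_gap: 11.8
[ 601.34677387 -276.26674549   89.89587994] [-3.13804995 -0.0048612   0.10659421] [ 0.06290452  0.02313822 -0.00726766] [ 0.00183192 -0.36210246 -0.81000151]
```

View pics/s3.png

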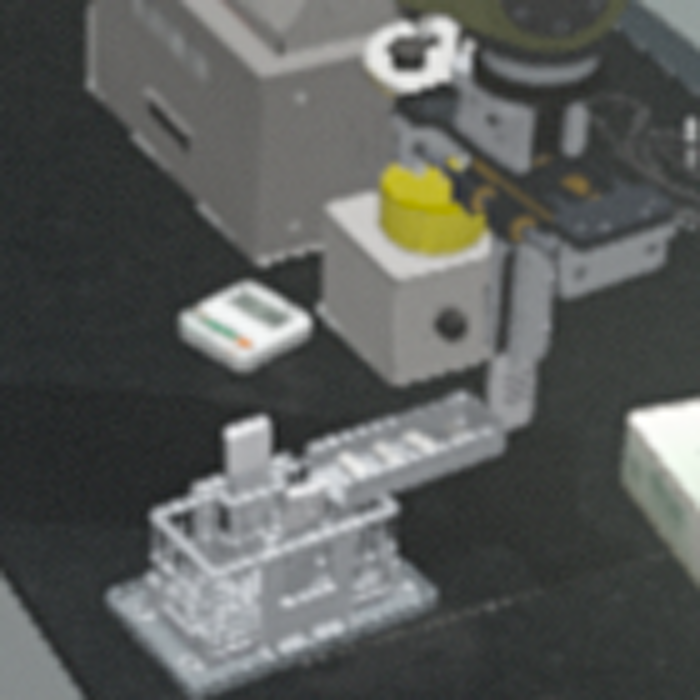

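The pan front overhangs the +x bay with all bars still aboard (lip at about crop (340,490), rim at (390,510)). Next I relax the grip and lift along the arc, so the pan pivots on the rim.

```bash
python3 -m crank '[{"offset":[0,0,0],"spin":0},{"offset":[0,0,0],"spin":0},{"offset":[-0.001,0,0.004],"spin":0},{"offset":[-0.003,0,0.008],"spin":0},{"offset":[-0.005,0,0.013],"spin":0},{"offset":[-0.0075,-0.001,0.0175],"spin":0},{"offset":[-0.0075,-0.001,0.0175],"spin":0},{"offset":[-0.0075,-0.001,0.0175],"spin":0}]' 0 4
cat >> h.py <<'E'
def pantilt(cn="side"):
    s=manip.read_state();c=cam(cn);g=np.array(s['eef_pos'])+[0,0,18.8];yaw=s['eef_rot'][2]
    ms=manip.masks_of(c,"pan");out=[]
    if not ms: return None,None,c
    for m in ms[:3]:
        k=m['mask'].astype(np.uint8)
        for d in range(-4,84,2):
            P=[panpt(g,yaw,np.radians(d),x,y,z) for x in(-55,57) for y in(-19,19) for z in(0,18)]
            h=cv2.convexHull(proj(c,P).astype(np.float32)).astype(np.int32)
            q=np.zeros_like(k);cv2.fillConvexPoly(q,h,1)
            out.append(((q&k).sum()/max(1,(q|k).sum()),d))
    out.sort(reverse=True);return out[:3],s,c
def bars(c):
    return [(np.round(d['location'],0).tolist(),round(d['conf'],2)) for d in manip.search_frame(c,"bar_1")]
E
python3 - <<'E'
from h import *
o,s,c=pantilt();print(o,s['eef_pos'],s['finger_gap'],s['moment']);print(bars(c))
E
```

```text
clock: 11.17
eef_pos: [593.9, -277.4, 107.9]
eef_rot: [-3.138, -0.006, 0.106]
wrist_force: [0.5, 0.1, -0.6]
finger_gap: 11.6
[(np.float64(0.7058823529411765), 12), (np.float64(0.6946778711484594), 14), (np.float64(0.6552197802197802), 16)] [ 593.86897121 -277.41912842  107.90453198] 11.636641683023061 [-0.00832808  0.07936649  0.00816044]
[]
```

The pan pivots passively, as intended: about 12° measured. Continuing to 30°, then about 45°.

```bash
python3 -m crank '[{"offset":[-0.003,0,0.004],"spin":0},{"offset":[-0.006,0,0.009],"spin":0},{"offset":[-0.0105,-0.001,0.016],"spin":0},{"offset":[-0.015,-0.0015,0.021],"spin":0},{"offset":[-0.019,-0.002,0.026],"spin":0},{"offset":[-0.0235,-0.0025,0.03],"spin":0},{"offset":[-0.0235,-0.0025,0.03],"spin":0},{"offset":[-0.0235,-0.0025,0.03],"spin":0}]' 0 4
python3 - <<'E'
from h import *
o,s,c=pantilt();print(o,s['eef_pos'],s['finger_gap']);print(bars(c))
E
python3 -m crank '[{"offset":[-0.004,0,0.0035],"spin":0},{"offset":[-0.008,-0.001,0.006],"spin":0},{"offset":[-0.012,-0.001,0.009],"spin":0},{"offset":[-0.0155,-0.0015,0.0115],"spin":0},{"offset":[-0.02,-0.002,0.0135],"spin":0},{"offset":[-0.024,-0.0025,0.016],"spin":0},{"offset":[-0.024,-0.0025,0.016],"spin":0},{"offset":[-0.024,-0.0025,0.016],"spin":0}]' 0 4
python3 - <<'E'
from h import *
o,s,c=pantilt();print(o,s['eef_pos'],s['finger_gap'],s['wrist_force']);print(bars(c))
c=cam("wrist");print(bars(c));save(c,'w4.png')
a=cv2.imread('pics/w4.png')[:,:];cv2.imwrite('pics/w4.png',a)
E
```

```text
clock: 11.98
eef_pos: [570.2, -279.8, 137.6]
eef_rot: [-3.138, -0.005, 0.106]
wrist_force: [-0.4, 0.3, -1.0]
finger_gap: 11.6
[(np.float64(0.6036745406824147), 34), (np.float64(0.581913499344692), 38), (np.float64(0.5727272727272728), 36)] [ 570.19365174 -279.84197918  137.56874561] 11.62060957835074
[([448.0, -326.0, 77.0], 0.23)]
clock: 12.8
eef_pos: [546.2, -282.2, 153.1]
eef_rot: [-3.138, -0.005, 0.106]
wrist_force: [0.5, -0.0, -1.5]
finger_gap: 11.6
[(np.float64(0.6457564575645757), 52), (np.float64(0.6444981862152358), 48), (np.float64(0.6442786069651741), 50)] [ 546.22053363 -282.21819736  153.13688692] 11.576417681867172 [ 0.4729616  -0.01787602 -1.45225772]
[]
[([425.0, -295.0, 26.0], 0.68), ([449.0, -291.0, 29.0], 0.62), ([442.0, -294.0, 24.0], 0.55)]
```

View pics/w4.png

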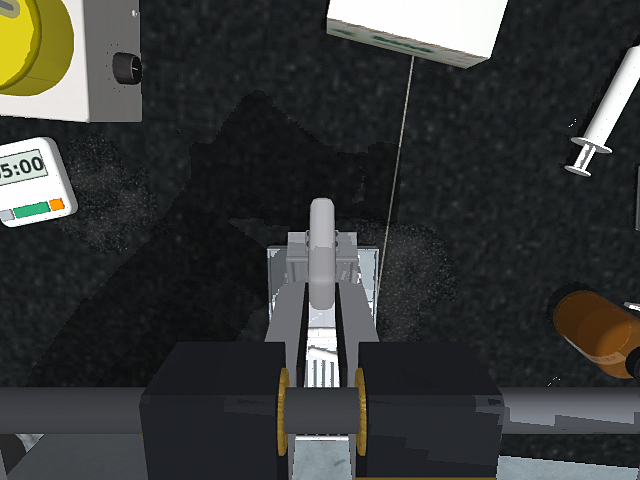

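Three bars show through the bay; the pan is at about 48°. I'll tip a little further with a small shake to free any straggler, then lift off, tighten and look.

```bash
python3 -m crank '[{"offset":[-0.009,-0.001,0.004],"spin":0},{"offset":[-0.0175,-0.002,0.008],"spin":0},{"offset":[-0.0175,-0.002,0.013],"spin":0},{"offset":[-0.0175,-0.002,0.008],"spin":0},{"offset":[-0.0175,-0.002,0.013],"spin":0},{"offset":[-0.0175,-0.002,0.008],"spin":0},{"offset":[-0.0175,-0.002,0.013],"spin":0},{"offset":[-0.0175,-0.002,0.01],"spin":0}]' 0 4
python3 -m crank '[{"offset":[0,0,0],"spin":0},{"offset":[0,0,0],"spin":0},{"offset":[0,0,0],"spin":0},{"offset":[0,0,0.01],"spin":0},{"offset":[0,0,0.025],"spin":0},{"offset":[0,0,0.045],"spin":0},{"offset":[0,0,0.06],"spin":0},{"offset":[0,0,0.07],"spin":0}]' 0 30
python3 -m crank '[{"offset":[-0.02,0,0.01],"spin":0},{"offset":[-0.05,0,0.02],"spin":0},{"offset":[-0.085,0,0.03],"spin":0},{"offset":[-0.12,0,0.03],"spin":0},{"offset":[-0.15,0,0.03],"spin":0},{"offset":[-0.165,0,0.03],"spin":0},{"offset":[-0.17,0,0.03],"spin":0},{"offset":[-0.17,0,0.03],"spin":0}]'
python3 - <<'E'
from h import *
np.set_printoptions(precision=3,suppress=True)
o,s,c=pantilt();print(o,s['eef_pos'],s['finger_gap'],s['wrist_force'])
c=cam("wrist")
for m in manip.masks_of(c,"bar_1"):
    y,x=np.where(m['mask']);p=onz(c,(x.mean(),y.mean()),20)[0];d=p[:2]-[439.4,-294]
    print(m['conf'],m['mask'].sum(),x.mean(),y.mean(),'cass xy',R.from_euler('z',-.105).apply([*d,0])[:2])
save(c,'w5.png',(220,0,420,300),2.6)
E
```

```text
clock: 13.72
eef_pos: [529.3, -284.1, 163.5]
eef_rot: [-3.138, -0.005, 0.107]
wrist_force: [0.1, -0.1, -0.1]
finger_gap: 11.7
clock: 14.38
eef_pos: [529.6, -284.4, 236.1]
eef_rot: [-3.14, -0.007, 0.107]
wrist_force: [1.0, -0.4, -0.5]
finger_gap: 10.0
clock: 15.05
eef_pos: [359.2, -284.5, 266.8]
eef_rot: [-3.141, -0.008, 0.106]
wrist_force: [-0.0, -0.6, -1.0]
finger_gap: 9.6
[(np.float64(0.6576381365113759), 52), (np.float64(0.6468646864686468), 54), (np.float64(0.6368477103301384), 56)] [ 359.25  -284.535  266.778] 9.606250427952931 [-0.002 -0.594 -1.   ]
0.75 212 337.74056603773585 105.84905660377359 cass xy [19.418  1.318]
0.71 236 337.864406779661 115.32203389830508 cass xy [10.068  1.084]
0.69 252 340.13492063492066 124.55952380952381 cass xy [ 0.858 -1.382]
0.52 201 339.83084577114425 140.59701492537314 cass xy [-15.368  -1.271]
```

View pics/w5.png

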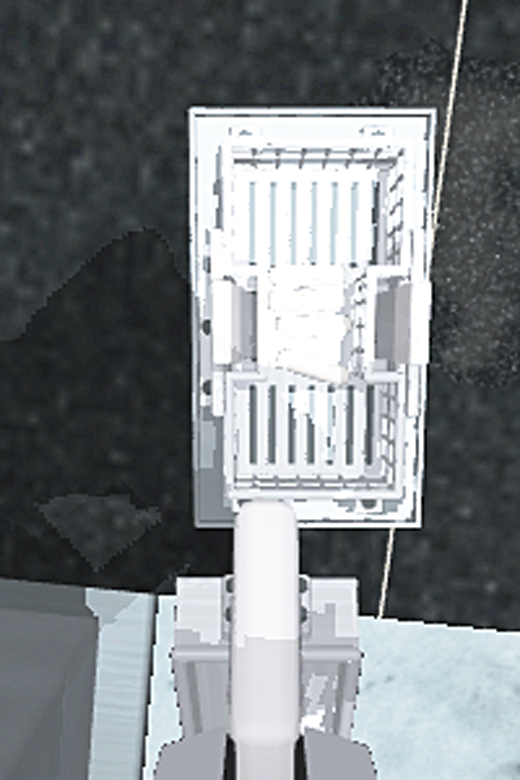

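All four bars lie in the waist (detections at cassette x = 19, 10, 1, -15 mm, y about 0), the cassette is still seated, and the pan is empty at about 53°. I'll carry the pan to the clear spot between the stand and the timer.

```bash
python3 -m crank '[{"offset":[0.005,0.02,0],"spin":0},{"offset":[0.01,0.05,0],"spin":0},{"offset":[0.02,0.085,0],"spin":0},{"offset":[0.028,0.12,0],"spin":0},{"offset":[0.032,0.145,-0.015],"spin":0},{"offset":[0.032,0.156,-0.04],"spin":0},{"offset":[0.032,0.156,-0.07],"spin":0},{"offset":[0.032,0.156,-0.1],"spin":0}]' 0 30
python3 -m crank '[{"offset":[0,0,-0.02],"spin":0},{"offset":[0,0,-0.035],"spin":0},{"offset":[0,0,-0.045],"spin":0},{"offset":[0,0,-0.048],"spin":0},{"offset":[0,0,-0.05],"spin":0},{"offset":[0,0,-0.05],"spin":0},{"offset":[0,0,-0.05],"spin":0},{"offset":[0,0,-0.05],"spin":0}]'
python3 - <<'E'
from h import *
o,s,c=pantilt();print(o,s['eef_pos'],s['finger_gap'],s['wrist_force'])
E
```

```text
clock: 15.92
eef_pos: [393.2, -127.2, 164.8]
eef_rot: [-3.14, -0.007, 0.11]
wrist_force: [0.4, 0.0, -0.7]
finger_gap: 10.3
clock: 16.58
eef_pos: [393.7, -127.4, 115.5]
eef_rot: [-3.14, -0.009, 0.11]
wrist_force: [-0.3, -0.6, -0.1]
finger_gap: 10.0
[(np.float64(0.616519174041298), 56), (np.float64(0.6156202143950995), 54), (np.float64(0.6067746686303387), 58)] [ 393.65292266 -127.35747059  115.53458299] 10.014043853405708 [-0.26814751 -0.57923777 -0.05973315]
```

```bash
python3 -m crank '[{"offset":[0,0,0],"spin":0},{"offset":[0,0,-0.006],"spin":0},{"offset":[0,0,-0.011],"spin":0},{"offset":[0.006,0.0005,-0.014],"spin":0},{"offset":[0.014,0.0015,-0.019],"spin":0},{"offset":[0.027,0.003,-0.026],"spin":0},{"offset":[0.036,0.004,-0.033],"spin":0},{"offset":[0.0445,0.0045,-0.04],"spin":0}]' 0 4
python3 - <<'E'
from h import *
o,s,c=pantilt();print(o,s['eef_pos'],s['finger_gap'],s['wrist_force'])
E
```

```text
clock: 17.35
eef_pos: [439.3, -122.6, 74.6]
eef_rot: [-3.14, -0.009, 0.11]
wrist_force: [-0.1, -0.5, 0.1]
finger_gap: 11.4
[(np.float64(0.673134328358209), 36), (np.float64(0.6681547619047619), 34), (np.float64(0.6596701649175413), 38)] [ 439.31603089 -122.60156353   74.63331924] 11.396122458357304 [-0.0641543  -0.49894861  0.1036803 ]
```

```bash
python3 -m crank '[{"offset":[0.008,0.001,-0.009],"spin":0},{"offset":[0.015,0.0015,-0.018],"spin":0},{"offset":[0.021,0.002,-0.028],"spin":0},{"offset":[0.0265,0.003,-0.038],"spin":0},{"offset":[0.031,0.003,-0.049],"spin":0},{"offset":[0.034,0.0035,-0.056],"spin":0},{"offset":[0.0345,0.0035,-0.058],"spin":0},{"offset":[0.0345,0.0035,-0.058],"spin":0}]' 0 4
python3 - <<'E'
from h import *
o,s,c=pantilt();print(o,s['eef_pos'],s['finger_gap'],s['wrist_force'])
E
```

```text
clock: 18.12
eef_pos: [473.1, -118.9, 15.9]
eef_rot: [-3.139, -0.006, 0.111]
wrist_force: [-0.3, -0.3, -0.9]
finger_gap: 11.9
[(np.float64(0.7290015847860539), 2), (np.float64(0.7160883280757098), 0), (np.float64(0.7067082683307332), 4)] [ 473.14547076 -118.87707134   15.94981181] 11.897256549472706 [-0.26822603 -0.32575838 -0.92002982]
```

The pan is level at the worktop (fit 0–2°). Release, rise, and go back to measure the cassette.

```bash
python3 -m crank '[{"offset":[0,0,0],"spin":0},{"offset":[0,0,0],"spin":0},{"offset":[0,0,0],"spin":0},{"offset":[0,0,0],"spin":0},{"offset":[0,0,0.01],"spin":0},{"offset":[0,0,0.03],"spin":0},{"offset":[0,0,0.06],"spin":0},{"offset":[0,0,0.09],"spin":0}]' 0.6 4
python3 -m crank '[{"offset":[0,0,0.035],"spin":0},{"offset":[-0.01,-0.01,0.07],"spin":0},{"offset":[-0.03,-0.04,0.1],"spin":0},{"offset":[-0.05,-0.075,0.13],"spin":0},{"offset":[-0.07,-0.11,0.14],"spin":0},{"offset":[-0.09,-0.145,0.14],"spin":0},{"offset":[-0.1,-0.17,0.14],"spin":0},{"offset":[-0.105,-0.175,0.14],"spin":0}]' 1 20
python3 - <<'E'
from h import *
np.set_printoptions(precision=2,suppress=True)
s=manip.read_state();print(s['eef_pos'],s['eef_rot'])
for i in range(2):
  c=cam("wrist");D={}
  for t in("catch_l_pad","catch_r_pad","cassette_grip","pan","bar_1"):
    print(t,[(np.round(d['location'],1).tolist(),round(d['conf'],2)) for d in manip.search_frame(c,t)][:4])
  for n,z in(("stand",8),("cassette",74)):
    for m in manip.masks_of(c,n)[:1]:
      k=m['mask'].astype(np.uint8);cn=max(cv2.findContours(k,0,2)[0],key=cv2.contourArea)
      print(n,m['conf'],cv2.minAreaRect(onz(c,cn[:,0],z)[:,:2].astype(np.float32)))
save(c,'w6.png')
c=cam("side");print('pan',[(np.round(d['location'],1).tolist(),round(d['conf'],2)) for d in manip.search_frame(c,"pan")])
k=manip.masks_of(c,"pan")[0]['mask'].astype(np.uint8)
for th in(-6,-3,0,3,6):
    P=[panpt(np.array([473.1,-118.9,34.5]),.11,np.radians(th),x,y,z) for x in(-55,57) for y in(-19,19) for z in(0,18)]
    q=np.zeros_like(k);cv2.fillConvexPoly(q,cv2.convexHull(proj(c,P).astype(np.float32)).astype(np.int32),1);print(th,(q&k).sum()/(q|k).sum())
E
```

```text
clock: 18.88
eef_pos: [472.5, -118.8, 107.9]
eef_rot: [-3.139, -0.006, 0.111]
wrist_force: [0.3, -0.6, 0.1]
finger_gap: 55.8
clock: 19.55
eef_pos: [365.3, -297.4, 249.0]
eef_rot: [-3.14, -0.006, 0.107]
wrist_force: [0.2, 0.9, -0.7]
finger_gap: 94.2
[ 365.34 -297.42  248.99] [-3.14 -0.01  0.11]
catch_l_pad [([435.1, -265.5, 102.8], 0.92)]
catch_r_pad [([444.1, -318.9, 101.6], 0.89), ([419.3, -123.7, 3.5], 0.47)]
cassette_grip [([442.8, -292.1, 19.2], 0.97)]
pan [([421.6, -122.0, 5.0], 0.85)]
bar_1 [([461.0, -289.6, 25.4], 0.74), ([422.6, -291.9, 23.4], 0.56), ([452.2, -291.6, 24.9], 0.55), ([442.9, -296.1, 25.1], 0.51)]
stand 0.74 ((439.59539794921875, -294.0137023925781), (165.90432739257812, 98.29705810546875), 6.122952938079834)
cassette 0.84 ((439.37432861328125, -294.4775695800781), (123.81641387939453, 77.1192398071289), 5.320621013641357)
catch_l_pad [([430.7, -263.5, 106.0], 0.84), ([416.9, -121.8, 1.9], 0.24)]
catch_r_pad [([439.9, -319.2, 101.7], 0.81)]
cassette_grip [([443.1, -295.4, 19.3], 0.62)]
pan [([418.0, -124.0, 0.6], 0.97), ([446.0, -319.9, 102.2], 0.67)]
bar_1 [([421.9, -295.1, 24.5], 0.7), ([441.5, -294.6, 20.8], 0.55), ([451.0, -288.6, 30.4], 0.49), ([458.6, -288.4, 25.9], 0.46)]
stand 0.61 ((439.5421142578125, -296.534912109375), (145.35113525390625, 90.97747039794922), 6.4655680656433105)
cassette 0.6 ((439.5898742675781, -295.2197265625), (122.53199768066406, 76.65706634521484), 6.4045796394348145)
pan [([429.8, -331.3, 14.2], 0.59), ([421.2, -124.5, 8.9], 0.55)]
-6 0.5448179271708683
-3 0.6338235294117647
0 0.6978527607361963
3 0.6946564885496184
6 0.6417033773861968
```

The pan is flat and free, and the four bars are in the cassette, which sits at (439.5, -294) with yaw 6.1°. Moving over the catches and descending.

```bash
python3 -m crank '[{"offset":[0.025,0.001,0],"spin":0},{"offset":[0.055,0.003,0],"spin":0},{"offset":[0.074,0.0034,-0.01],"spin":0},{"offset":[0.074,0.0034,-0.035],"spin":0},{"offset":[0.074,0.0034,-0.06],"spin":0},{"offset":[0.074,0.0034,-0.085],"spin":0},{"offset":[0.074,0.0034,-0.105],"spin":0},{"offset":[0.074,0.0034,-0.115],"spin":0}]' 1 20
python3 - <<'E'
from h import *
s=manip.read_state();print(s['eef_pos'],s['eef_rot'])
c=cam("wrist");save(c,'w7.png')
for t in("catch_l_pad","catch_r_pad"):
    print(t,[(np.round(d['location'],1).tolist(),round(d['conf'],2),proj(c,d['location'])[0].round()) for d in manip.search_frame(c,t)][:2])
E
```

```text
clock: 21.17
eef_pos: [440.7, -289.8, 130.3]
eef_rot: [-3.136, -0.003, 0.111]
wrist_force: [0.3, -0.6, -0.1]
finger_gap: 93.8
[ 440.6746635  -289.77522236  130.2812585 ] [-3.13645165 -0.00340888  0.11067888]
catch_l_pad [([436.2, -261.1, 100.9], 0.72, array([272., 257.]))]
catch_r_pad [([446.4, -320.4, 98.3], 0.85, array([373., 251.]))]
```

View pics/w7.png

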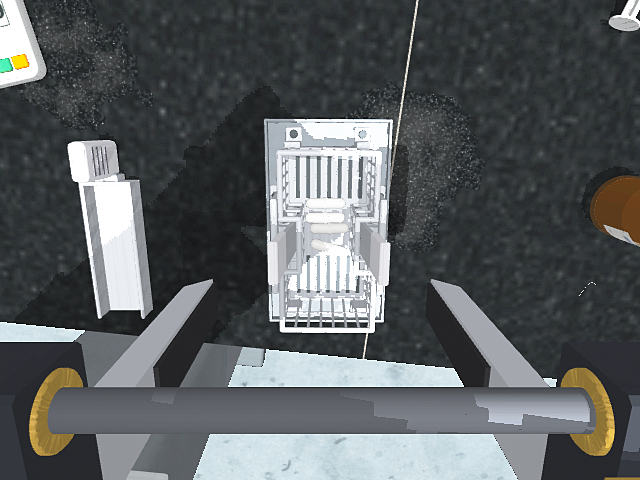

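Image check: the catches' outer edges are at columns 268 and 389 (middle 328), against the finger middle at 321. So the tool is about 4 mm too far in +y, which matches the state (-289.8 against -294). I'll correct and descend.

```bash
python3 -m crank '[{"offset":[-0.001,-0.0042,0],"spin":0},{"offset":[-0.001,-0.0042,-0.005],"spin":0},{"offset":[-0.001,-0.0042,-0.015],"spin":0},{"offset":[-0.001,-0.0042,-0.027],"spin":0},{"offset":[-0.001,-0.0042,-0.038],"spin":0},{"offset":[-0.001,-0.0042,-0.045],"spin":0},{"offset":[-0.001,-0.0042,-0.047],"spin":0},{"offset":[-0.001,-0.0042,-0.047],"spin":0}]' 1 20
python3 - <<'E'
from h import *
s=manip.read_state();print(s['eef_pos'],s['eef_rot'],s['wrist_force'])
E
```

```text
clock: 21.98
eef_pos: [440.4, -294.5, 85.6]
eef_rot: [-3.138, -0.005, 0.111]
wrist_force: [-0.5, 0.1, -0.1]
finger_gap: 93.6
[ 440.37659669 -294.53505459   85.59836113] [-3.13783778 -0.00484754  0.11068565] [-0.4770367   0.08115556 -0.12351315]
```

```bash
python3 -m crank '[{"offset":[0,0.0005,-0.003],"spin":0},{"offset":[0,0.0005,-0.003],"spin":0},{"offset":[0,0.0005,-0.003],"spin":0},{"offset":[0,0.0005,-0.003],"spin":0},{"offset":[0,0.0005,-0.003],"spin":0},{"offset":[0,0.0005,-0.003],"spin":0},{"offset":[0,0.0005,-0.003],"spin":0},{"offset":[0,0.0005,-0.003],"spin":0}]' 0 30
python3 -m crank '[{"offset":[0,0,0],"spin":0},{"offset":[0,0,0],"spin":0},{"offset":[0,0,0],"spin":0},{"offset":[0,0,0],"spin":0},{"offset":[0,0,0],"spin":0},{"offset":[0,0,0],"spin":0},{"offset":[0,0,0],"spin":0},{"offset":[0,0,0],"spin":0}]' 0 30
python3 -c "
from h import *
s=manip.read_state();print(s['eef_pos'],s['wrist_force'],s['moment'])"
```

```text
clock: 22.65
eef_pos: [440.4, -294.1, 82.7]
eef_rot: [-3.138, -0.005, 0.111]
wrist_force: [0.0, -0.2, -0.1]
finger_gap: 43.6
clock: 23.32
eef_pos: [440.4, -294.1, 82.7]
eef_rot: [-3.138, -0.005, 0.111]
wrist_force: [-0.3, 0.4, 0.2]
finger_gap: 0.2
[ 440.40221493 -294.05458384   82.67571805] [-0.3449775   0.41199991  0.22017267] [ 0.05410361  0.11547361 -0.00731418]
```

The fingers shut fully (gap 0.2 mm), so the catches were missed or slipped. I'll find out which before moving.

```bash
python3 - <<'E'
from h import *
np.set_printoptions(precision=1,suppress=True)
s=manip.read_state();print(s['finger_gap'],s['eef_pos'])
for n in("side","wrist"):
  c=cam(n);save(c,n+'9.png');print(n,'TCP px',proj(c,[s['eef_pos']]))
  for t in("catch_l_pad","catch_r_pad","cassette","cassette_grip","stand","pan","bar_1"):
    print(t,[(np.round(d['location'],1).tolist(),round(d['conf'],2),proj(c,d['location'])[0].round()) for d in manip.search_frame(c,t)][:4])
  if n=="wrist":
    g=cv2.cvtColor(np.array(c['pixels']),cv2.COLOR_RGB2GRAY)[180:380,220:430]
    g=cv2.resize(g,(105,50),interpolation=cv2.INTER_AREA)
    for r in g: print(''.join(" .:-=+*#%@"[v*10//256] for v in r))
E
```

```text
0.21455004544243952 [ 440.4 -294.1   82.7]
side TCP px [[344.3 289.3]]
catch_l_pad [([437.0, -270.0, 77.3], 0.58, array([339., 286.])), ([433.6, -294.1, 51.8], 0.18, array([342., 299.]))]
catch_r_pad [([417.6, -124.9, 13.9], 0.43, array([312., 278.]))]
cassette [([431.0, -291.6, 53.0], 0.93, array([341., 298.]))]
cassette_grip [([435.1, -289.1, 51.4], 0.65, array([342., 298.]))]
stand [([427.0, -333.7, 16.1], 0.64, array([346., 317.]))]
pan [([418.1, -122.8, 8.1], 0.84, array([312., 280.])), ([520.3, -42.2, 11.8], 0.36, array([331., 258.]))]
bar_1 [([435.3, -269.8, 77.8], 0.75, array([339., 286.]))]
wrist TCP px [[320.5 271.4]]
catch_l_pad [([434.2, -261.9, 97.0], 0.8, array([255., 285.]))]
catch_r_pad [([445.7, -321.9, 98.1], 0.69, array([378., 277.]))]
cassette [([456.8, -290.4, 45.9], 0.67, array([318., 225.]))]
cassette_grip [([455.2, -289.5, 47.1], 0.97, array([316., 228.])), ([476.9, -504.6, 12.3], 0.65, array([636., 220.]))]
stand [([506.3, -287.0, 13.1], 0.91, array([322., 139.]))]
pan [([422.2, -122.6, 9.0], 0.74, array([ 73., 236.]))]
bar_1 [([451.6, -287.8, 28.8], 0.95, array([313., 227.])), ([443.0, -294.1, 23.8], 0.87, array([322., 239.])), ([424.0, -295.4, 24.3], 0.7, array([320., 267.])), ([460.7, -285.7, 21.8], 0.62, array([312., 211.]))]<stdin>:11: RuntimeWarning: overflow encountered in scalar multiply
Traceback (most recent call last):
OverflowError: Python integer 256 out of bounds for uint8
```

```bash
python3 - <<'E'
import cv2
def asc(f,x0,y0,x1,y1,w,h):
    g=cv2.resize(cv2.imread(f,0)[y0:y1,x0:x1],(w,h),interpolation=cv2.INTER_AREA)
    for r in g: print(''.join(" .:-=+*#%@"[int(v)*10//256] for v in r))
asc('pics/wrist9.png',200,180,440,420,120,60)
print()
asc('pics/side9.png',300,215,390,335,120,80)
E
```

```text
........................-#=#*#@@#***#@%@@@+=#@@@*=*@@@#=*@@@#=+@@@%==@@@@==@@@@--#%#@**#*@@@%#*=*+:.:.....:.::...---:-::
........................:#=###@@%+%##@%@@@+=*@@@*=*@@@#=*@@@#=+@@@#==@@@%==@@@@--#%#@%##*@@@%#*=#=.....::.....::::::::::
.........................#=*##@@%*@#*#%@@@*=*@@@*=*@@@#=*@@@#=+@@@#=+@@@%==@@@%--#%####@%@@@##++#-..........::::::::-::-
.........................#+#%%%@%*%#*@@@@@*=*@@@*=*@@@#=*@@@#=+@@@#=+@@@%==@@@#--%#%%+#@#@@@%%++#:.:....::.:...:::::::::
.........................*=*@%%@%+**#@%@@@*=*@@@*=*@@@*=*@@@#=+@@@#=+@@@#=+@@@*--%##%****@@%@@*+*.......:....:...-::=:::
.........................*=+**@@%+@#*#%@@@*=*@@@*=*@@@#=*@@@*=*@@@#=+@@@#=+@@@*-=%###*@#*@@%#@+**.....:.....:...:::-::::
.........................+=++*@@%+@#*#@@@@*=+@@@*=+@@@*=+@%@*=+@@@*=+@@@#=+@@%*-=%%**+%#*@@%+*+*+:::..:::....::.::-::-::
.........................=+***@@%+#*#@%@@@@@@@@%%%@@@@@@@@@@@@@@@@@@@@@@@@@@@@@##%###+#*#@@#**=*=.::.:......::..-::-::::
........................ +#%%*@@%**%#%%@@@@@%%#%%@@@@@@@@@@@@@@@@@@@@@@@@@%%@@%###%##+*+#@@*%%%%-......:.......:::--:-::
...........
[... 15140 characters left out ...]
:::....::--+++*++++====----::::.....................::::::::::......::::::.:...................
++++++==:......::..:::::.:::.....:::-==+==-----:::.........................::::::::::...................................
++++++++--:....:....:...:::::::::::::----::::...........................................................................
+++++++++=-:........:::::::::::::::..:::.......:........................................................................
++++++++++=-::..::--:::-:::::::.::::...::...............................................................................
++++++++++++=-:.:::-::::.......:::::........::::........................:...............................................
```

```bash
python3 - <<'E'
from h import *
np.set_printoptions(precision=1,suppress=True)
c=cam("side")
print('l,r pads 99',proj(c,[[436.5,-265,99],[443,-323,99],[436.5,-265,84],[443,-323,84],[436.5,-265,112],[443,-323,112]]).tolist())
t=manip.read_state()['eef_pos']
for dz in(0,10,20,30,40): print(dz,proj(c,[t+np.array([0,0,dz])]).tolist())
def asc(g,w,h):
    g=cv2.resize(g,(w,h),interpolation=cv2.INTER_AREA)
    for r in g: print(''.join(" .:-=+*#%@"[int(v)*10//256] for v in r))
a=cv2.imread('pics/side9.png',0);b=cv2.imread('pics/side0.png',0)
print('diff now-start, px x 325..365, y 255..300 (1px/row,2ch/px)')
asc(cv2.absdiff(a,b)[255:300,325:365]*2,80,45)
E
```

```text
l,r pads 99 [[338.65364949279376, 279.3001953883795], [350.03817940260274, 290.0999704313534], [338.5183053448409, 283.56112578469106], [349.84536467229, 294.41570011645604], [338.7719718254022, 275.5751490439352], [350.2067810801442, 286.32619617902606]]
0 [[344.3143124209449, 289.2522497533659]]
10 [[344.4236480809825, 286.4004274405864]]
20 [[344.5336719175592, 283.5306552914165]]
30 [[344.64439044843056, 280.6427633020284]]
40 [[344.75581027391945, 277.73657931497485]]
diff now-start, px x 325..365, y 255..300 (1px/row,2ch/px)
                          ::**..::..@@%%%%%%@@    ..@@::::..  ::====------==++++
                          ..::++  ::..  ..  @@##**##**........  ::==++++++++====
                              ::##  @@@@@@%%##==----::        ..  --++++==--::  
                              ::**%%####++==--::    ::--..            ....    ..
                              ::**##++--::    ..::--==++--::..::--====--..      
                              ..====::..  --==++==--==++**++==++******++--..    
    ..::==++++::                ::..  ::==******++==++******************++--.
[... 2377 characters left out ...]
::......  ....                            ..::..        
--::..                  ..................                          ..::......  
                      ......................              ....    ..  ..::::..  
                      ....  ....  ....::::..              ::::::::::....::::..  
....                    ..      ..::::--==..            ..--====------......    
....      ....      ..    ......::--------::        ::====++++==::::..          
............::..    ........::......::----..  ..::--==**++--::..        ....    
......::..  ..    ..::::::..                ..::--------::..            ....    
::......            ..                      ..::::....      ....        ..::
```

```bash
python3 -m crank '[{"offset":[0,0,0.008],"spin":0},{"offset":[0,0,0.02],"spin":0},{"offset":[0,0,0.035],"spin":0},{"offset":[0,0,0.05],"spin":0},{"offset":[0,0,0.06],"spin":0},{"offset":[0,0,0.06],"spin":0},{"offset":[0,0,0.06],"spin":0},{"offset":[0,0,0.06],"spin":0}]' 0 30
python3 - <<'E'
from h import *
np.set_printoptions(precision=1,suppress=True)
s=manip.read_state();c=cam("side");save(c,'s10.png')
t=s['eef_pos'];print(s['finger_gap'],t)
for dz in(0,10,20,30,40): print(dz,proj(c,[t+np.array([0,0,dz])]).tolist())
a=cv2.imread('pics/s10.png');b=cv2.imread('pics/side9.png')
g=cv2.cvtColor(a,cv2.COLOR_BGR2GRAY)[235:295,325:365]
g=cv2.resize(g,(80,60),interpolation=cv2.INTER_AREA)
for i,r in enumerate(g): print(235+i,''.join(" .:-=+*#%@"[int(v)*10//256] for v in r))
w=cam("wrist")
for q in("catch_l_pad","catch_r_pad"): print(q,[(np.round(d['location'],1).tolist(),round(d['conf'],2)) for d in manip.search_frame(w,q)][:2])
E
```

```text
clock: 24.83
eef_pos: [440.1, -293.9, 141.9]
eef_rot: [-3.137, -0.004, 0.111]
wrist_force: [-0.2, 0.8, -0.6]
finger_gap: 0.3
0.2840635684822707 [ 440.1 -293.9  141.9]
0 [[344.8496061060369, 272.06971113105556]]
10 [[344.9627216185733, 269.1090040786747]]
20 [[345.07656261306, 266.1293081230175]]
30 [[345.1911360914188, 263.13043999444375]]
40 [[345.30644914596695, 260.1122140572882]]
235 ............::::--====----::::..::--------------::::::::::------------------::::
236 ..........::....::--====----::::::----------======--::::::::------::::::::::::::
237 ..................::--====----::::----------==========--::::::::::::::::::::::--
238 ......::............::----------======++================--::::::::::::::::--====
239 ::......::..::::......::::--======++++++==================--::::::----====++++++
240 ..............::..::..::::::--====++++++++++++++========++============++++++++++
241 ..............::..::..::..::::--==++====++++++++++======++++++++++++++++++++++++
242 ::....::........::....::....::--========++++++++++++==++++++++++++++++++++++++++
243 ......::....::::::..::::....:
[... 3775 characters left out ...]
--==--::--==**##
288 ....::--==++********++==++++++++++++++++++++++**************++======--------==**
289 ::::--====++++++++++====++++++++++++++++++++++************++========--------====
290 --======++++++++========++++++++++++++++++++++**++******++++==----==--------==--
291 ==++====++++++++==----==++++++++++++++++++++++**++++****++++============----====
292 --------++++**++==::--++++==++++++====++++++++****++****++++====++++========++++
293 ::::::--++++++++==::--==++==++++++++==++++++******++++++++====++++++++****++**++
294 ::--::--++++++==--::--==++++++++++++==++++++******++++++++++++++++++++####**++==
catch_l_pad [([436.0, -262.1, 97.6], 0.95)]
catch_r_pad [([444.1, -321.8, 102.7], 0.62)]
```

Side view: the shut finger tips appear at row ~263 against 272 projected for the reported TCP, so the physical tips are about 33 mm higher than nominal. The wrist image agrees (tip edge at row 282, not ~256). So the fingers closed just over the catch tops. I'll reopen and go about 33 mm deeper (TCP z ≈ 52).

```bash
python3 -m crank '[{"offset":[0,0,0],"spin":0},{"offset":[0,0,0],"spin":0},{"offset":[0,0,0],"spin":0},{"offset":[0,0,0],"spin":0},{"offset":[0,0,0],"spin":0},{"offset":[0,0,0],"spin":0},{"offset":[0,0,0],"spin":0},{"offset":[0,0,0],"spin":0}]' 1 30
python3 -m crank '[{"offset":[0,0,0],"spin":0},{"offset":[0,0,0],"spin":0},{"offset":[0,0,0],"spin":0},{"offset":[0,0,0],"spin":0},{"offset":[0,0,0],"spin":0},{"offset":[0,0,0],"spin":0},{"offset":[0,0,-0.01],"spin":0},{"offset":[0,0,-0.02],"spin":0}]'
python3 -m crank '[{"offset":[0,0,-0.01],"spin":0},{"offset":[0,0,-0.02],"spin":0},{"offset":[0,0,-0.03],"spin":0},{"offset":[0,0,-0.04],"spin":0},{"offset":[0,0,-0.047],"spin":0},{"offset":[0,0,-0.05],"spin":0},{"offset":[0,0,-0.05],"spin":0},{"offset":[0,0,-0.05],"spin":0}]'
python3 - <<'E'
from h import *
s=manip.read_state();c=cam("side");t=s['eef_pos'];print(t,s['wrist_force'])
for z in(165,170,175,180): print(z,proj(c,[[440,-306,z]]).round(1))
E
```

```text
clock: 25.7
eef_pos: [440.2, -293.9, 142.1]
eef_rot: [-3.137, -0.004, 0.111]
wrist_force: [0.8, -0.2, -0.5]
finger_gap: 50.9
clock: 26.37
eef_pos: [440.3, -294.0, 121.4]
eef_rot: [-3.138, -0.005, 0.111]
wrist_force: [0.0, 0.1, -0.3]
finger_gap: 93.8
clock: 27.03
eef_pos: [440.4, -294.1, 71.6]
eef_rot: [-3.138, -0.005, 0.111]
wrist_force: [0.2, 0.1, -0.3]
finger_gap: 94.0
[ 440.4451612  -294.10846348   71.62369976] [ 0.20794794  0.13089407 -0.29800037]
165 [[347.1 267.6]]
170 [[347.1 266.1]]
175 [[347.2 264.5]]
180 [[347.3 263. ]]
```

The tip offset comes out at about 37 mm, so I target TCP z ≈ 48 and pinch.

```bash
python3 -m crank '[{"offset":[0,0,-0.008],"spin":0},{"offset":[0,0,-0.016],"spin":0},{"offset":[0,0,-0.022],"spin":0},{"offset":[0,0,-0.0235],"spin":0},{"offset":[0,0,-0.0235],"spin":0},{"offset":[0,0,-0.0235],"spin":0},{"offset":[0,0,-0.0235],"spin":0},{"offset":[0,0,-0.0235],"spin":0}]' 1 25
python3 -m crank '[{"offset":[0,0,0],"spin":0},{"offset":[0,0,0],"spin":0},{"offset":[0,0,0],"spin":0},{"offset":[0,0,0],"spin":0},{"offset":[0,0,0],"spin":0},{"offset":[0,0,0],"spin":0},{"offset":[0,0,0],"spin":0},{"offset":[0,0,0],"spin":0}]' 0 25
python3 -m crank '[{"offset":[0,0,0],"spin":0},{"offset":[0,0,0],"spin":0},{"offset":[0,0,0],"spin":0},{"offset":[0,0,0],"spin":0},{"offset":[0,0,0],"spin":0},{"offset":[0,0,0],"spin":0},{"offset":[0,0,0],"spin":0},{"offset":[0,0,0],"spin":0}]' 0 25
python3 -c "
from h import *
s=manip.read_state();print(s['eef_pos'],s['wrist_force'],s['moment'])"
```

```text
clock: 27.75
eef_pos: [440.7, -294.3, 48.7]
eef_rot: [-3.139, -0.006, 0.111]
wrist_force: [0.1, 0.1, 0.1]
finger_gap: 94.2
clock: 28.42
eef_pos: [440.8, -294.2, 49.1]
eef_rot: [-3.138, -0.006, 0.111]
wrist_force: [-1.8, 3.0, 7.0]
finger_gap: 47.7
clock: 29.08
eef_pos: [440.8, -294.1, 49.1]
eef_rot: [-3.138, -0.006, 0.111]
wrist_force: [-1.6, 2.1, 2.7]
finger_gap: 47.4
[ 440.81817569 -294.13278849   49.09312818] [-1.55568952  2.14167898  2.67999477] [ 0.38097327  0.27834254 -0.00552875]
```

The pinch stopped at 47 mm, on the catches at their stops. Lifting slowly with a force check.

```bash
python3 -m crank '[{"offset":[0,0,0.0015],"spin":0},{"offset":[0,0,0.003],"spin":0},{"offset":[0,0,0.0045],"spin":0},{"offset":[0,0,0.006],"spin":0},{"offset":[0,0,0.0075],"spin":0},{"offset":[0,0,0.009],"spin":0},{"offset":[0,0,0.01],"spin":0},{"offset":[0,0,0.01],"spin":0}]' 0 25
python3 - <<'E'
from h import *
np.set_printoptions(precision=1,suppress=True)
s=manip.read_state();print(s['eef_pos'],s['wrist_force'],s['finger_gap'])
c=cam("wrist")
for q in("catch_l_pad","catch_r_pad","cassette_grip","bar_1"): print(q,[(np.round(d['location'],1).tolist(),round(d['conf'],2)) for d in manip.search_frame(c,q)][:4])
E
```

```text
clock: 29.75
eef_pos: [440.9, -294.1, 59.3]
eef_rot: [-3.139, -0.006, 0.111]
wrist_force: [-0.5, 0.7, -2.7]
finger_gap: 48.0
[ 440.9 -294.1   59.3] [-0.5  0.7 -2.7] 47.98243993608823
catch_l_pad [([442.2, -270.1, 117.5], 0.8), ([418.4, -125.4, 9.6], 0.38)]
catch_r_pad [([448.0, -313.6, 116.9], 0.64)]
cassette_grip [([452.4, -290.8, 30.9], 0.57)]
bar_1 [([453.1, -291.0, 38.0], 0.66), ([462.6, -291.1, 34.7], 0.64), ([423.8, -296.3, 33.7], 0.61)]
```

The wrist carries -2.7 N (the cassette's weight) and the bars rose about 10 mm, so it is free. Lifting on.

```bash
python3 -m crank '[{"offset":[0,0,0.003],"spin":0},{"offset":[0,0,0.01],"spin":0},{"offset":[0,0,0.02],"spin":0},{"offset":[0,0,0.032],"spin":0},{"offset":[0,0,0.044],"spin":0},{"offset":[0,0,0.055],"spin":0},{"offset":[0,0,0.063],"spin":0},{"offset":[0,0,0.068],"spin":0}]' 0 25
python3 -m crank '[{"offset":[0,0,0.004],"spin":0},{"offset":[0,0,0.01],"spin":0},{"offset":[0,0,0.015],"spin":0},{"offset":[0,0,0.018],"spin":0},{"offset":[0,0,0.02],"spin":0},{"offset":[0,0,0.02],"spin":0},{"offset":[0,0,0.02],"spin":0},{"offset":[0,0,0.02],"spin":0}]' 0 25
python3 - <<'E'
from h import *
np.set_printoptions(precision=1,suppress=True)
s=manip.read_state();print(s['clock'],s['eef_pos'],s['wrist_force'],s['finger_gap'],abs(s['qd']).max())
for n in("wrist","side"):
  c=cam(n);print(n)
  for q in("catch_l_pad","catch_r_pad","cassette","bar_1","pan","stand","timer","std_bottle"): print(q,[(np.round(d['location'],1).tolist(),round(d['conf'],2)) for d in manip.search_frame(c,q)][:4])
E
```

```text
clock: 30.67
eef_pos: [441.1, -294.4, 128.6]
eef_rot: [-3.14, -0.007, 0.111]
wrist_force: [0.6, -1.3, -3.3]
finger_gap: 47.9
clock: 31.33
eef_pos: [441.0, -294.3, 148.3]
eef_rot: [-3.139, -0.007, 0.111]
wrist_force: [-0.2, -0.1, -2.3]
finger_gap: 47.6
31.3333 [ 441.  -294.3  148.3] [-0.2 -0.1 -2.3] 47.59827196076819 0.0033867125835036894
wrist
catch_l_pad [([442.0, -271.7, 205.1], 0.57), ([554.2, -53.8, 19.3], 0.48), ([481.4, -503.9, 47.9], 0.41)]
catch_r_pad []
cassette [([453.9, -290.8, 119.6], 0.58)]
bar_1 [([444.7, -294.7, 121.3], 0.96), ([461.2, -288.7, 122.0], 0.79), ([424.1, -298.7, 121.1], 0.75), ([449.9, -292.5, 126.0], 0.65)]
pan [([421.0, -120.7, 5.1], 0.94)]
stand [([509.0, -287.1, 7.7], 0.81)]
timer [([551.8, -54.1, 16.3], 0.82)]
std_bottle [([481.4, -508.4, 47.9], 0.68), ([508.7, -289.1, 8.7], 0.28)]
side
catch_l_pad [([439.3, -276.2, 183.3], 0.69), ([525.3, -35.6, 10.9], 0.49)]
catch_r_pad [([445.3, -322.6, 161.0], 0.63)]
cassette [([431.0, -307.9, 148.3], 0.71)]
bar_1 []
pan [([402.5, -118.7, 6.3], 0.91)]
stand [([432.4, -312.9, 13.8], 0.86), ([472.2, -540.1, 49.8], 0.68), ([435.3, -274.3, 179.7], 0.65)]
timer [([522.3, -34.0, 13.9], 0.56)]
std_bottle [([473.7, -537.8, 50.6], 0.72)]
```

```bash
python3 -c "
from cell import manip
print(manip.sign_off())"
```

```text
the job is handed in; nothing more can be done
None
```

The job is handed in at about 31 s of the 72 s allowed; no verdict was reported. All four bars are in the cassette, and the arm is holding it still above the stand.

- **Tipping:** I held the pan by its grip and rested its floor on the cassette's +x end rim. With a light grip I raised the grip end, so the pan pivoted to about 50° and all four bars slid in.
- **Pan:** I set it down flat and let go of it between the stand and the timer. The level fit was 0 to 2°.
- **Lifting:** I pinched the catches and lifted the cassette straight up.

**One thing went wrong:** the first pinch closed on nothing. The finger tips sit about 37 mm higher than the reported TCP, so they closed just above the catches. I checked this in the side and wrist images, reopened and went deeper, and the second pinch held. The same offset means the pan was probably gripped only by the top few millimetres of its grip, though it held throughout.

**Last checks:**
- The wrist carried 2.3 N of weight and the finger gap was 47.6 mm. That fits both catches at their stops, but I could not read the catch angles directly.
- All four bars were detected in the cassette at z of about 122 mm, so its underside is about 110 mm up. The arm was still.
- The pan was still flat where I left it. The timer and bottle detections were scattered: the timer's moved about 30 mm within the final check, and the bottle's wrist and side readings differed by about 30 mm. I saw no sign of contact with either.
- The beaker was not detected again at the end, but nothing went near it after the pan was picked up.
- One detection disagreed: the side view put the right catch pad about 20 mm lower than the left one.

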